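# Close the powder feed hopper

### The job

Put the loose cover plate into the open top of the hopper and press it down past the two spring clips until it sits level and fully home on its seat, with both hold-down arms still raised. Then swing the two arms over and fully down across the plate, one after the other. Leave the other things on the bench where they are.

Things in the scene. Friction and masses are not known exactly. Their poses are not given: they have to be found in the camera images.
- cover: Loose flat bare-metal cover plate, 130 (its x) x 180 (its y) x 8 mm thick, about 0.3 kg, flat on the bench; same either way round. Origin: centre of its underside; z up out of the plate. In the middle on top: a black bar handle 18 mm wide (x), 50 long (y), 18 high on two feet, its top 38 mm above the underside.
- cover_handle (a point): Middle of the cover's handle bar, 29 mm above the plate's underside; the bar runs along the plate's y and is pinched across x.
- hopper: Fixed grey steel hopper box with an open top, about 160 (x) x 230 (y) mm with its brackets and 101 mm high. Origin: centre of its underside on the bench; z up; its x and y match the plate's x and y when the plate is in (either way round). Corner walls with flared lead-in edges at the top stand round the opening; the plate has 3 mm of play on each side in x and 4 mm in y.
- seat (a point): Centre of the seat inside the hopper's opening, 68 mm above the bench; the plate's underside rests here when home, its top then 76 mm above the bench, 24 mm below the rim of the corner walls. Axes as the hopper's. A plate laid in hangs about 7 to 15 mm too high on the two spring clips, by friction; it stays wherever it is left, also tilted, and must be pressed down to meet the hard seat.
- far_clip (a point): Spring clip in the middle of the hopper's +x end: a 50 mm wide steel leaf sloping inward and down from this point, 72 mm from the centre, 96 mm above the bench. Pressing the plate down past it takes about 3 to 9 N at this end (8 to 16 N for both ends together).
- near_clip (a point): The same spring clip at the hopper's -x end.
- left_arm (a joint): Angle in rad of the hold-down arm on the hopper's +y side: steel bar 68 mm long, 16 mm wide, 10 mm thick. 0 = fully down, level, pointing inward across the plate (a stop, 1 mm above a plate that is home); 1.57 = straight up; starts at 1.75 to 2.15, leaning out. It is stiff (about 0.1 N m) and stays where it is left; a plate that stands proud blocks it.
- right_arm (a joint): The same for the arm on the hopper's -y side: 0 = fully down pointing inward, larger = raised and leaning outward.
- left_pivot (a point): Pivot of the left arm, at the hopper's y = +105 mm, 82 mm above the bench (6 mm above the top of a plate that is home).
- right_pivot (a point): Pivot of the right arm, at the hopper's y = -105 mm, 82 mm above the bench.
- left_tip (a point): Free end of the left arm, on the bar's centre line, 68 mm from the pivot.
- right_tip (a point): Free end of the right arm, on the bar's centre line, 68 mm from the pivot.
- screwdriver: Bystander: loose screwdriver 170 mm long lying beyond the cover plate (its +x side). Origin: under its middle.
- hub_cap: Bystander: loose dark wheel centre cap, 68 mm across, 20 mm high, lying on the robot's side of the hopper. Origin: centre of its underside.
- thinner: Bystander: grey plastic bottle, 70 mm across, 190 mm high, standing at the far side. Origin: centre of its underside.
- mixing_cup: Bystander: open black cup, 84 mm across, 95 mm high, at the far side. Origin: centre of its underside.
- respirator: Bystander: half-mask with two round cartridges, 144 mm wide, 62 mm high, at the near right. Origin: centre of its underside.
- wire_brush: Bystander: brush 200 mm long lying at the right. Origin: under its middle.
- gun_cup: Bystander: aluminium can, 90 mm across, 110 mm high, standing at the left. Origin: centre of its underside.
Mind the look-alikes: they are no part of the job. There is more than one size of the cover; the job needs the smallest.

How it is judged:
On the way, in this order (a step that is already met when the one before it is completed fails the run):
1. the cover plate sits level and fully home on its seat while both arms are still raised (z of cover in the frame of seat below 0.0035 m and distance between cover and seat below 0.01 m and angle between cover's own z axis and vertical below 0.025 rad and value of joint each of left_arm, right_arm above 0.9 rad), for 0.2 s.
2. one arm (either) is fully down while the other is still raised (((value of joint left_arm below 0.12 rad and value of joint right_arm above 0.9 rad) or (value of joint right_arm below 0.12 rad and value of joint left_arm above 0.9 rad))), for 0.2 s.
At the end, for the whole second after the job is handed in: The cover plate rests home in the hopper (underside within 3.5 mm of the seat height, centre within 10 mm, tilted under 0.025 rad) and both arms are down (under 0.12 rad) (z of cover in the frame of seat below 0.0035 m and distance between cover and seat below 0.01 m and angle between cover's own z axis and vertical below 0.025 rad and value of joint each of left_arm, right_arm below 0.12 rad and linear speed of cover below 0.02 m/s); the robot touches nothing.
It fails at once if a bystander is shifted by more than 40 mm or knocked over (distance of any of screwdriver, hub_cap, thinner, mixing_cup, respirator, wire_brush, gun_cup from where it was at the start of the episode above 0.04 m or angle between any of hub_cap, thinner, mixing_cup, respirator, gun_cup's own z axis and vertical above 0.6 rad).
It also fails if it takes over 70 s, if anything falls off the work surface, if the arm or the gripper's body presses on something with over 40 N, if the wrist force passes 120 N, or if a joint passes its speed limit or range.

### The arm

A 6-joint arm with a two-finger parallel gripper is mounted at the origin on the work surface. World frame = base frame: x ahead of the robot, y to its left, z up, the work surface at z = 0. Lengths are in m, angles in rad, forces in N, time in s.
With the tool pointing down it reaches from about 0.25 to 0.8 m from the base axis. Payload 3.9 kg.
Tool frame: the origin (TCP) lies at the very end of the fingers, on their centre line; the grasp point (between the pads) lies 19 mm behind it; z points along the fingers, y is the line along which they close (so a half turn about z gives the same grasp; the last joint's range is limited). The gripper opens to 85 mm and grips with 20 to 120 N. Pads are 22 mm wide; open, the fingers measure 114 mm over their backs; the gripper's body (76 mm by 85 mm) begins 54 mm behind the grasp point. The pads swing forward as they close: fully open they stand 13 mm farther back than shut.
Start: joints at [1.2, 0.26, -0.138, 1.173, 0, 1.571], TCP at [0.19, 0.489, 0.231] pointing down, gripper open.
Joint ranges: [-2.78, 2.78], [-0.83, 1.72], [-1.28, 1.37], [-1.9, 2.12], [-1.57, 1.48], [-3.14, 3.14]. Speed limits (rad/s): [2.57, 2.57, 3.14, 3.14, 3.14, 3.14].

### API

Orientations are given as a unit quaternion [w, x, y, z].
In Python, from plant import monitor, eyes, bot gives the robot as it stands.
- The arm moves only by the tool play_rows, never from a script. Its argument "commands" is one flat list of numbers, 7 for each row, row after row: the shift along the tool's x, y, z in mm, then the turn, a rotation vector about the tool's x, y, z in degrees, then the closure in counts, from 0 (fully open) to 255 (shut). In form: [tx, ty, tz, wx, wy, wz, gripper, tx, ty, tz, wx, wy, wz, gripper, ...]. A call has 1 to 10 rows; each row shifts and turns the commanded pose from where the row before left it, along the tool's axes as they then stand; what a row does not reach is not made up. A row lasts 1/12 s, in which the tool goes at most 41.7 mm and 7.16 degrees, less where a joint would pass 70% of its speed; a pose out of reach is approached as far as the arm can. A call is refused whole if a number of a shift passes 41.7 or a number of a turn 7.16, either way. A call with a gripper value outside its range is refused whole. The fingers move at their own pace and stop on an object; the grip force is fixed at half the most. Time passes only in rows, so rows that do not move let the fingers close. It gives the time, the measured TCP pose, the force, the opening and the grip force at its end, in the units of the state.
- monitor.observe(): the state, without advancing time (a new reading comes with each control period).
- eyes.get_image(name): name is "scene" or "side" or "wrist"; returns a dict with "frame" (384x512x3 uint8, blue, green, red), "mtx" (3x3 intrinsics, pixels), "rvec" (rotation vector, rad) and "tvec" (3), from world to camera coordinates, as OpenCV has them. Camera axes: x right, y down, z forward; pixel columns grow to the right and rows downward; lengths in m; the calibration is good to about 2 mm. A picture is of the moment at which its call begins. There is no depth.
- bot.finish_job(): hands the job in; it is judged then, once.
The state is a dict: "time_s": time; "joints": joint angles; "dq": joint speeds; "effort": joint torques, N m; "tcp_pos": TCP position; "tool_rot": TCP orientation; "force": force on the tool from outside, world axes, zero at the start; "ft_torque": the same for the moment, N m; "finger_gap": opening from 0.0 (shut) to 1.0 (fully open); "gripper_force": force on a finger pad.
Only numpy, scipy, OpenCV 4.12 (cv2) and the standard library are available. Lean on these libraries where they do the work, as an engineer would, in place of code of your own. Each camera call takes 0.05 s, during which the arm holds its last target. There are 200 camera calls.

## Working session

There is one attempt and no reset: what is moved stays moved. The work goes in short steps, Python scripts to look and compute and a tool call to move; the robot and the scene stay as the last step left them, time stands still between calls to the robot, and variables do not carry over. Pictures are saved under pics/ and viewed, at most 10 in all, crops included, and the job is handed in when it is done.

Besides the shell and the picture viewer there is one more tool, called after "Call:" by a JSON object that holds its "name" and its "arguments". play_rows: Moves the arm, as the interface text tells. Its arguments: {"type":"object","properties":{"commands":{"type":"array"}},"required":["commands"]}

```bash
mkdir -p pics
cat > h.py <<'E'
import numpy as np, cv2
from plant import monitor, eyes, bot
def snap(n,f=None):
    d=eyes.get_image(n)
    if f: cv2.imwrite('pics/'+f,d['frame'])
    return d
def ray(d,uv,z):
    R=cv2.Rodrigues(np.array(d['rvec'],float))[0]; t=np.array(d['tvec'],float).ravel()
    uv=np.array(uv,float).reshape(-1,2)
    r=(np.linalg.inv(d['mtx'])@np.c_[uv,np.ones(len(uv))].T).T@R
    c=-R.T@t
    return c+r*((z-c[2])/r[:,2])[:,None]
def proj(d,P):
    return cv2.projectPoints(np.array(P,float).reshape(-1,3),np.array(d['rvec'],float),np.array(d['tvec'],float),np.array(d['mtx'],float),None)[0].reshape(-1,2)
E
python3 - <<'E'
from h import *
a=snap('scene');b=snap('side')
import pickle;pickle.dump((a,b),open('p0.pkl','wb'))
im=np.vstack([a['frame'],b['frame']])
cv2.imwrite('pics/a.png',cv2.resize(a['frame'],(800,600)));cv2.imwrite('pics/b.png',cv2.resize(b['frame'],(800,600)))
print(monitor.observe())
for d in(a,b): print(ray(d,[[0,383],[511,383],[256,200]],0), d['frame'].shape)
E
```

```text
{'time_s': 0.1, 'joints': array([ 1.20002114e+00,  2.60613790e-01, -1.39257391e-01,  1.17270376e+00,
        7.24153917e-05,  1.57079082e+00]), 'dq': array([-8.18263284e-06, -1.79099643e-03,  2.65098194e-03, -1.34146862e-03,
       -5.34935907e-04, -1.90508072e-05]), 'effort': array([ 3.91866879e-04, -4.06507444e+01,  2.54527402e+01,  1.00829563e-02,
       -1.04537230e-05,  7.84769210e-07]), 'tcp_pos': array([0.18998012, 0.4887523 , 0.23054397]), 'tool_rot': array([-1.99513771e-04,  1.84324753e-01,  9.82864992e-01, -8.67396066e-04]), 'force': array([0.69523812, 0.44905252, 0.01894092]), 'ft_torque': array([ 0.05082719, -0.02657896,  0.01290725]), 'gripper_force': 0.0, 'finger_gap': 0.9980877486782225}
[[ 1.33791929  0.29710434  0.        ]
 [ 0.26698174  0.8688512   0.        ]
 [ 0.4807312  -0.01501891  0.        ]] (384, 512, 3)
[[-9.23375018e-02 -4.17246986e-01  0.00000000e+00]
 [ 9.68246862e-01 -5.54265681e-01  1.11022302e-16]
 [ 5.11999876e-01  8.69427484e-02  0.00000000e+00]] (384, 512, 3)
```

View pics/a.png

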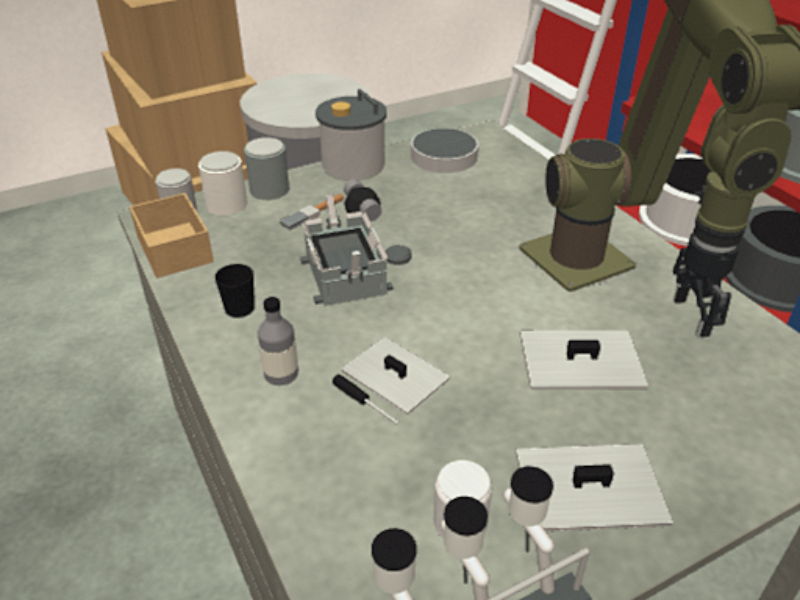

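View pics/b.png

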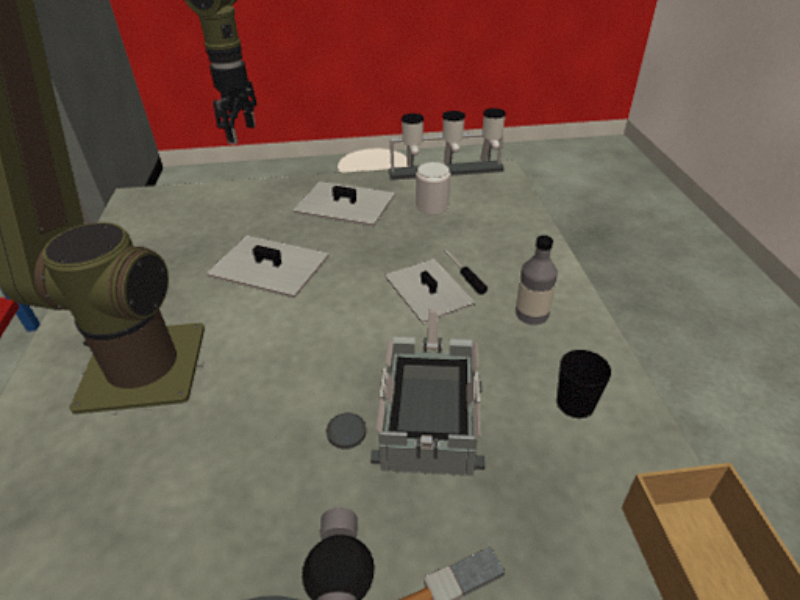

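Candidates for the cover (scene view): plate at (395,373), beside the screwdriver; plate at (583,358); plate at (593,485). The description points to the first. The hopper is at (345,262). Next I measure all three plates and crop the chosen one and the hopper.

Run:
```python
from h import *
import pickle;a,b=pickle.load(open('p0.pkl','rb'))
def plate(d,seed):
    g=d['frame'].astype(int)
    s=np.array(seed)*0.64
    for thr in (160,165,170,175,180):
        m=((g.min(2)>thr)).astype(np.uint8)
        n,l=cv2.connectedComponents(m)
        k=l[int(s[1]),int(s[0])]
        if k==0: continue
        mm=(l==k).astype(np.uint8)
        c=max(cv2.findContours(mm,0,2)[0],key=cv2.contourArea)
        if cv2.contourArea(c)<9000: break
    P=ray(d,cv2.convexHull(c).reshape(-1,2),0.008)
    r=cv2.minAreaRect((P[:,:2]*1000).astype(np.float32)); return thr,np.round(r[0]),np.round(r[1]),r[2]
for s in [(420,385),(550,370),(560,500)]: print('scene',a['frame'][int(s[1]*.64),int(s[0]*.64)],plate(a,s))
for s in [(420,300),(300,275),(370,205)]: print('side',b['frame'][int(s[1]*.64),int(s[0]*.64)],plate(b,s))
c1=cv2.resize(b['frame'][190:310,230:320],None,fx=4.4,fy=4.4,interpolation=cv2.INTER_CUBIC)
c2=cv2.resize(a['frame'][205:275,205:300],(400,295),interpolation=cv2.INTER_CUBIC)
o=np.zeros((528,796,3),np.uint8);o[:,:396]=c1[:528,:396];o[:295,396:]=c2
cv2.imwrite('pics/c.png',o)
```

```text
scene [197 212 211] (160, array([480., 104.]), array([358., 201.]), 20.308984756469727)
scene [193 208 208] (160, array([198., 207.]), array([387., 261.]), 73.67510223388672)
scene [192 207 206] (160, array([426., 572.]), array([210., 243.]), 64.5824203491211)Traceback (most recent call last):
  File "<stdin>", line 17, in <module>
  File "<stdin>", line 14, in plate
UnboundLocalError: cannot access local variable 'c' where it is not associated with a value
```

Run:
```python
from h import *
import pickle;a,b=pickle.load(open('p0.pkl','rb'))
def plate(d,seed):
    g=d['frame'].astype(int).min(2)
    x,y=[int(v*.64) for v in seed]
    m=(g>np.median(g[y-2:y+3,x-2:x+3])-22).astype(np.uint8)
    m=cv2.morphologyEx(m,cv2.MORPH_OPEN,np.ones((3,3)))
    l=cv2.connectedComponents(m)[1]
    if l[y,x]==0: return 'none'
    c=max(cv2.findContours((l==l[y,x]).astype(np.uint8),0,2)[0],key=cv2.contourArea)
    P=ray(d,cv2.convexHull(c).reshape(-1,2),0.008)
    r=cv2.minAreaRect((P[:,:2]*1000).astype(np.float32)); return np.round(r[0]),np.round(r[1]),round(r[2],1)
for s in [(420,385),(550,370),(560,500)]: print('scene',a['frame'][int(s[1]*.64),int(s[0]*.64)],plate(a,s))
for s in [(415,293),(300,275),(370,205)]: print('side',b['frame'][int(s[1]*.64),int(s[0]*.64)],plate(b,s))
c1=cv2.resize(b['frame'][190:310,230:320],None,fx=4.4,fy=4.4,interpolation=cv2.INTER_CUBIC)
c2=cv2.resize(a['frame'][205:275,205:300],(400,295),interpolation=cv2.INTER_CUBIC)
o=np.zeros((528,796,3),np.uint8);o[:,:396]=c1[:528,:396];o[:295,396:]=c2
cv2.imwrite('pics/c.png',o)
```

```text
scene [197 212 211] (array([582., 152.]), array([131., 179.]), 19.9)
scene [193 208 208] (array([221., 294.]), array([165., 230.]), 61.9)
scene [192 207 206] (array([425., 572.]), array([210., 241.]), 64.6)
side [141 152 157] (array([583., 153.]), array([131., 181.]), 20.1)
side [139 149 153] (array([222., 301.]), array([170., 233.]), 62.0)
side [138 152 155] (array([412., 563.]), array([169., 234.]), 64.6)
```

View pics/c.png

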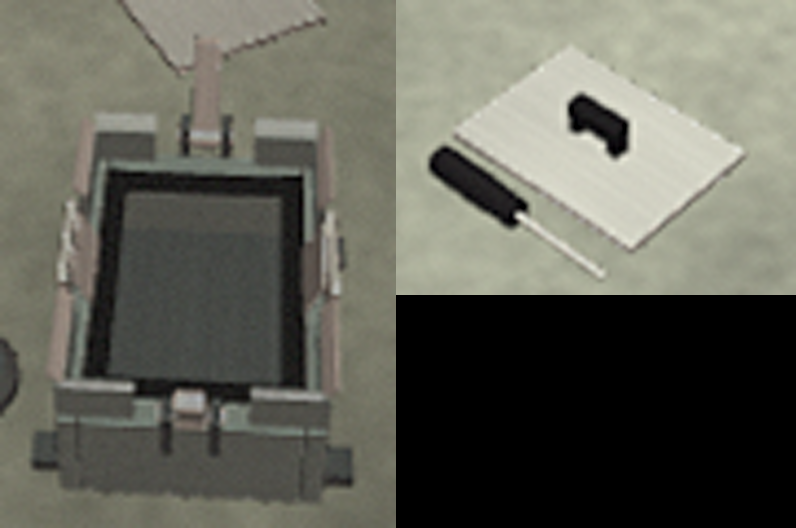

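Chosen: the plate at scene (395,373), side (430,287). Both views give 131 x 180 mm, centre (0.583, 0.153), plate x at 20°; the other two plates measure larger. The crop shows the hopper nearly square to the world axes, with its pivots at crop (205,140) and (190,408).

```bash
cat >> h.py <<'E'
from scipy.spatial.transform import Rotation as Ro
def to(p,tooly_deg=None):
    "tool-frame shift (mm) to world p, and turn about tool z so tool y lies at tooly_deg"
    s=monitor.observe(); q=s['tool_rot']; R=Ro.from_quat([q[1],q[2],q[3],q[0]])
    y=R.as_matrix()[:,1]; yd=np.degrees(np.arctan2(y[1],y[0]))
    dz=0
    if tooly_deg is not None: dz=-((tooly_deg-yd+90)%180-90)
    d=(R*Ro.from_euler('z',dz,degrees=True)).inv().apply(np.array(p)-s['tcp_pos'])*1000
    print('turn z',round(dz,2),'then shift',np.round(d,1),'tilt',R.as_matrix()[:,2].round(4),'yd',yd.round(2),'tcp',s['tcp_pos'].round(4),'f',s['force'].round(1),'t',round(s['time_s'],2))
E
python3 - <<'E'
from h import *
import pickle;a,b=pickle.load(open('p0.pkl','rb'))
c=lambda *p:np.array(p)/4.4+[230,190]
print(ray(b,[c(207,140),c(190,408)],.082).round(3))
print(ray(b,[c(95,115),c(318,122),c(57,388),c(328,393)],.1).round(3))
print(ray(b,[c(46,450),c(340,465)],.0).round(3))
to([.51,-.1,.30],20)
E
```

```text
[[ 0.551 -0.105  0.082]
 [ 0.51  -0.302  0.082]]
[[ 0.482 -0.091  0.1  ]
 [ 0.618 -0.116  0.1  ]
 [ 0.44  -0.293  0.1  ]
 [ 0.58  -0.316  0.1  ]]
[[ 0.431 -0.262  0.   ]
 [ 0.599 -0.295  0.   ]]
turn z 48.76 then shift [-662.8   99.3  -68.7] tilt [-7.0e-04 -1.6e-03 -1.0e+00] yd 68.76 tcp [0.19   0.4888 0.2305] f [0.7 0.4 0. ] t 0.1
```

Call:
{"name": "play_rows", "arguments": {"commands": [0, 0, -10, 0, 0, 6.97, 0, 0, 0, -10, 0, 0, 6.97, 0, 0, 0, -10, 0, 0, 6.97, 0, 0, 0, -10, 0, 0, 6.97, 0, 0, 0, -10, 0, 0, 6.97, 0, 0, 0, -10, 0, 0, 6.97, 0, 0, 0, -10, 0, 0, 6.97, 0]}}

```text
time_s: 0.68
tcp_pos: [0.1901, 0.489, 0.3013]
tool_rot: [0.0, 0.576, 0.817, -0.001]
force: [0.2, 0.6, -0.4]
finger_gap: 1.0
gripper_force: 0.0
```

Call:
{"name": "play_rows", "arguments": {"commands": [-38, 4.2, 0, 0, 0, 0, 0, -38, 4.2, 0, 0, 0, 0, 0, -38, 4.2, 0, 0, 0, 0, 0, -38, 4.2, 0, 0, 0, 0, 0, -38, 4.2, 0, 0, 0, 0, 0, -38, 4.2, 0, 0, 0, 0, 0, -38, 4.2, 0, 0, 0, 0, 0, -38, 4.2, 0, 0, 0, 0, 0, -38, 4.2, 0, 0, 0, 0, 0, -38, 4.2, 0, 0, 0, 0, 0]}}

```text
time_s: 1.52
tcp_pos: [0.3595, 0.1446, 0.3011]
tool_rot: [-0.0, 0.574, 0.819, -0.0]
force: [0.8, 1.9, -0.5]
finger_gap: 1.001
gripper_force: 0.0
```

Call:
{"name": "play_rows", "arguments": {"commands": [-38, 4.2, 0, 0, 0, 0, 0, -38, 4.2, 0, 0, 0, 0, 0, -38, 4.2, 0, 0, 0, 0, 0, -38, 4.2, 0, 0, 0, 0, 0, -38, 4.2, 0, 0, 0, 0, 0, -38, 4.2, 0, 0, 0, 0, 0, -38, 4.2, 0, 0, 0, 0, 0, -38, 4.2, 0, 0, 0, 0, 0, -38, 4.2, 0, 0, 0, 0, 0, -38, 4.2, 0, 0, 0, 0, 0]}}

```text
time_s: 2.35
tcp_pos: [0.5289, -0.1982, 0.3008]
tool_rot: [-0.0, 0.574, 0.819, -0.0]
force: [0.0, 1.5, 0.3]
finger_gap: 0.996
gripper_force: 0.0
```

Call:
{"name": "play_rows", "arguments": {"commands": [0, 0, 0, 0, 0, 6.2, 0, 0, 0, 0, 0, 0, 6.2, 0, 0, 0, 0, 0, 0, 6.2, 0, 0, 0, 0, 0, 0, 6.2, 0, 0, 0, 0, 0, 0, 6.2, 0, 0, 0, 0, 0, 0, 0, 0, 0, 0, 0, 0, 0, 0, 0]}}

```text
time_s: 2.93
tcp_pos: [0.5285, -0.1963, 0.3009]
tool_rot: [-0.0, 0.771, 0.637, -0.0]
force: [-0.3, -0.3, 0.0]
finger_gap: 1.003
gripper_force: 0.0
```

Run:
```python
from h import *
import pickle
d=snap('wrist');pickle.dump(d,open('p1.pkl','wb'))
cv2.imwrite('pics/d.png',cv2.resize(d['frame'],(800,600),interpolation=cv2.INTER_CUBIC))
to([.53,-.2,.3],-11)
p=proj(d,[[.53,-.203,.1],[.53,-.203,0]])/.64;print(p)
```

```text
turn z 0.11 then shift [-3.4  2.2  1. ] tilt [-7.e-04  2.e-04 -1.e+00] yd -10.89 tcp [ 0.5285 -0.1963  0.301 ] f [-0.  -1.1 -0.7] t 2.98
[[404.42508599 281.81418568]
 [404.03562337 262.93632401]]
```

View pics/d.png

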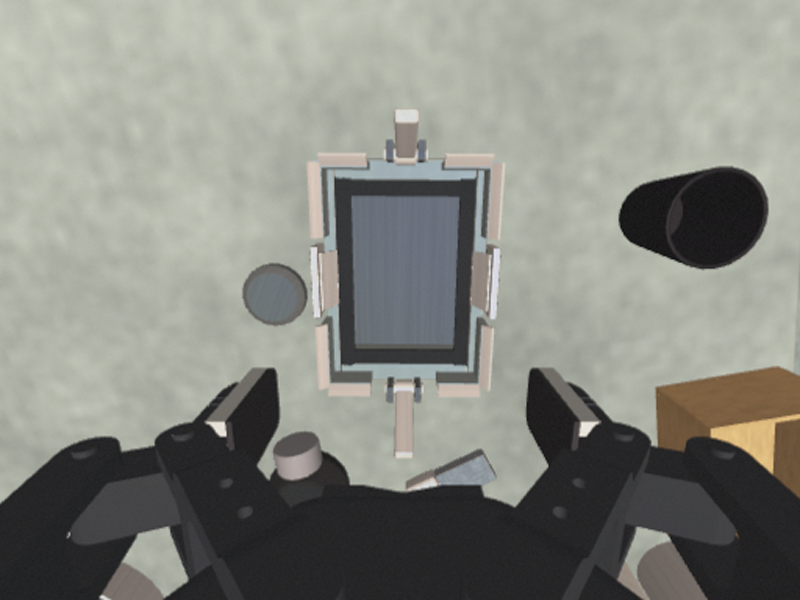

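The wrist view shows the hopper from above: opening centred near (405,275), clips at (318,282) and (494,282), pivots near (405,152) and (403,385). Both arms lean outward and +y is up in the picture.

Run:
```python
from h import *
import pickle
d=pickle.load(open('p1.pkl','rb'))
f=lambda l,z:ray(d,np.array(l)*.64,z)
def rep(n,A,B):
    v=B-A;print(n,((A+B)/2).round(4)[:2],'len',np.linalg.norm(v).round(4),'ang',np.degrees(np.arctan2(v[1],v[0])).round(2))
P=f([(405,150),(403.5,384)],.082);rep('pivots',P[1],P[0])
C=f([(317,282),(493,282)],.096);rep('clips',C[0],C[1])
r=f([(308,163),(504,163),(319,389),(492,390)],.1)
rep('TLTR',r[0],r[1]);rep('BLBR',r[2],r[3]);rep('L',r[2],r[0]);rep('R',r[3],r[1])
i=f([(343,195-15),(476,181),(341,363),(469,363)],.068)
rep('seat x top',i[0],i[1]);rep('seat x bot',i[2],i[3]);rep('seat yL',i[2],i[0]);rep('seat yR',i[3],i[1])
to([.583,.1525,.2],20)
```

```text
pivots [ 0.5302 -0.2012] len 0.2094 ang 78.89
clips [ 0.5303 -0.2041] len 0.1505 ang -10.81
TLTR [ 0.5489 -0.1098] len 0.1539 ang -10.83
BLBR [ 0.5124 -0.3011] len 0.157 ang -11.15
L [ 0.4544 -0.1906] len 0.1943 ang 78.73
R [ 0.607  -0.2203] len 0.1952 ang 79.65
seat x top [ 0.5499 -0.1223] len 0.1154 ang -11.24
seat x bot [ 0.5144 -0.2889] len 0.1247 ang -10.79
seat yL [ 0.4732 -0.1942] len 0.1709 ang 76.39
seat yR [ 0.5911 -0.2171] len 0.1698 ang 79.54
turn z -30.89 then shift [309.1 170.6 101. ] tilt [-7.e-04  2.e-04 -1.e+00] yd -10.89 tcp [ 0.5285 -0.1963  0.301 ] f [-0.  -1.1 -0.7] t 2.98
```

Call:
{"name": "play_rows", "arguments": {"commands": [0, 0, 0, 0, 0, -6.18, 0, 0, 0, 0, 0, 0, -6.18, 0, 0, 0, 0, 0, 0, -6.18, 0, 0, 0, 0, 0, 0, -6.18, 0, 0, 0, 0, 0, 0, -6.18, 0]}}

```text
time_s: 3.4
tcp_pos: [0.5286, -0.1962, 0.3012]
tool_rot: [-0.0, 0.571, 0.821, -0.0]
force: [-0.1, 0.7, 0.1]
finger_gap: 1.0
gripper_force: 0.0
```

Call:
{"name": "play_rows", "arguments": {"commands": [30.9, 17.1, 5, 0, 0, 0, 0, 30.9, 17.1, 5, 0, 0, 0, 0, 30.9, 17.1, 5, 0, 0, 0, 0, 30.9, 17.1, 5, 0, 0, 0, 0, 30.9, 17.1, 5, 0, 0, 0, 0, 30.9, 17.1, 5, 0, 0, 0, 0, 30.9, 17.1, 5, 0, 0, 0, 0, 30.9, 17.1, 5, 0, 0, 0, 0, 30.9, 17.1, 5, 0, 0, 0, 0, 30.9, 17.1, 5, 0, 0, 0, 0]}}

```text
time_s: 4.23
tcp_pos: [0.5844, 0.1542, 0.2511]
tool_rot: [0.0, 0.574, 0.819, -0.0]
force: [0.6, -0.7, 0.5]
finger_gap: 1.001
gripper_force: 0.0
```

Call:
{"name": "play_rows", "arguments": {"commands": [0, 0, 0, 0, 0, 0, 0, 0, 0, 0, 0, 0, 0, 0]}}

```text
time_s: 4.4
tcp_pos: [0.5842, 0.1542, 0.2504]
tool_rot: [-0.0, 0.572, 0.82, -0.001]
force: [0.7, 0.1, -0.5]
finger_gap: 0.999
gripper_force: 0.0
```

Run:
```python
from h import *
d=snap('wrist');g=d['frame']
cv2.imwrite('pics/e.png',cv2.resize(g,(800,600),interpolation=cv2.INTER_CUBIC))
p=proj(d,[.583,.1525,.038])[0];print(p/.64)
m=(g.max(2)<60).astype(np.uint8)
n,l,st,ce=cv2.connectedComponentsWithStats(m)
k=min(range(1,n),key=lambda i:np.hypot(*(ce[i]-p)) if st[i,4]>60 else 1e9);print(st[k],ce[k]/.64, ray(d,ce[k],.033).round(4))
m2=(g.min(2)>np.median(g.min(2)[int(p[1])-40:int(p[1])+40,int(p[0])-40:int(p[0])+40])-22).astype(np.uint8)
m2=cv2.morphologyEx(m2,cv2.MORPH_OPEN,np.ones((3,3)))
c=max(cv2.findContours(m2,0,2)[0],key=cv2.contourArea)
P=ray(d,cv2.convexHull(c).reshape(-1,2),.008);print(cv2.minAreaRect((P[:,:2]*1000).astype(np.float32)))
to([.583,.1525,.015],20)
```

```text
[400.09821461 272.88928002]
[250 156  12  36 427] [399.27546838 271.28220141] [[0.5821 0.1527 0.033 ]]
((582.582275390625, 151.84408569335938), (130.034423828125, 178.69256591796875), 20.04826545715332)
turn z 0.04 then shift [ 1.000e-01 -9.000e-01  2.359e+02] tilt [-1.e-03 -8.e-04 -1.e+00] yd 20.04 tcp [0.5841 0.1529 0.2509] f [-0.7 -0.7  1. ] t 4.45
```

View pics/e.png

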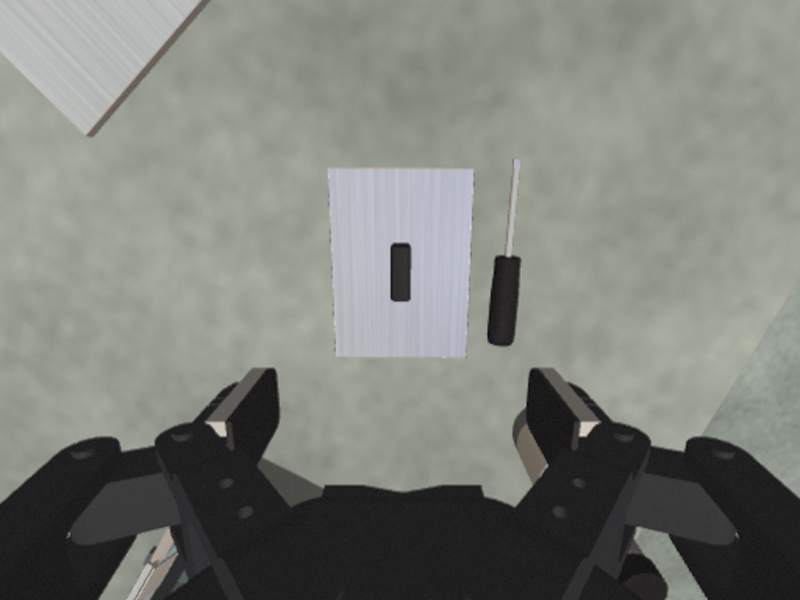

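The close view confirms the smallest plate: its handle is at (400,271) and the screwdriver lies clear to the right. I descend and grip.

Call:
{"name": "play_rows", "arguments": {"commands": [0, -1.5, 28, 0, 0, 0, 0, 0, 0, 28, 0, 0, 0, 0, 0, 0, 28, 0, 0, 0, 0, 0, 0, 28, 0, 0, 0, 0, 0, 0, 28, 0, 0, 0, 0, 0, 0, 28, 0, 0, 0, 0, 0, 0, 28, 0, 0, 0, 0, 0, 0, 21, 0, 0, 0, 0, 0, 0, 14, 0, 0, 0, 0, 0, 0, 7, 0, 0, 0, 0]}}

```text
time_s: 5.28
tcp_pos: [0.5815, 0.1497, 0.0114]
tool_rot: [-0.001, 0.575, 0.818, -0.002]
force: [0.1, 0.5, -0.1]
finger_gap: 0.999
gripper_force: 0.0
```

Call:
{"name": "play_rows", "arguments": {"commands": [0, 0, 0, 0, 0, 0, 0, 0, 0, 0, 0, 0, 0, 255, 0, 0, 0, 0, 0, 0, 255, 0, 0, 0, 0, 0, 0, 255, 0, 0, 0, 0, 0, 0, 255, 0, 0, 0, 0, 0, 0, 255, 0, 0, 0, 0, 0, 0, 255, 0, 0, 0, 0, 0, 0, 255, 0, 0, 0, 0, 0, 0, 255, 0, 0, 0, 0, 0, 0, 255]}}

```text
time_s: 6.12
tcp_pos: [0.5838, 0.1521, 0.0141]
tool_rot: [0.0, 0.574, 0.819, 0.001]
force: [0.0, -0.1, 6.1]
finger_gap: 0.195
gripper_force: 60.4
```

Run:
```python
from h import *
to([.5825,.1523,.013],20)
```

```text
turn z -0.13 then shift [ 0.6 -1.1  1.1] tilt [ 1.5e-03  4.0e-04 -1.0e+00] yd 19.87 tcp [0.5838 0.1521 0.0141] f [ 0.  -0.1  6.1] t 6.12
```

Call:
{"name": "play_rows", "arguments": {"commands": [0, 0, -6, 0, 0, 0, 255, 0, 0, -20, 0, 0, 0, 255, 0, 0, -28, 0, 0, 0, 255, 0, 0, -28, 0, 0, 0, 255, 0, 0, -28, 0, 0, 0, 255, 0, 0, -28, 0, 0, 0, 255, 0, 0, -28, 0, 0, 0, 255, 0, 0, -28, 0, 0, 0, 255, 0, 0, -28, 0, 0, 0, 255, 0, 0, -16, 0, 0, 0, 255]}}

```text
time_s: 6.95
tcp_pos: [0.5834, 0.152, 0.2542]
tool_rot: [0.001, 0.575, 0.818, 0.001]
force: [-0.1, 0.3, -2.8]
finger_gap: 0.198
gripper_force: 59.4
```

Call:
{"name": "play_rows", "arguments": {"commands": [0, 0, 0, 0, 0, 6.16, 255, 0, 0, 0, 0, 0, 6.16, 255, 0, 0, 0, 0, 0, 6.16, 255, 0, 0, 0, 0, 0, 6.16, 255, 0, 0, 0, 0, 0, 6.16, 255, 0, 0, 0, 0, 0, 0, 255, 0, 0, 0, 0, 0, 0, 255]}}

```text
time_s: 7.53
tcp_pos: [0.5825, 0.1518, 0.2507]
tool_rot: [-0.0, 0.77, 0.638, -0.001]
force: [0.0, -0.1, -2.8]
finger_gap: 0.198
gripper_force: 59.3
```

Run:
```python
from h import *
to([.5307,-.205,.25],-10.95)
s=monitor.observe();print(s['finger_gap'],s['gripper_force'],s['force'])
```

```text
turn z 0.18 then shift [-360.1   16.9    0.9] tilt [-1.7e-03 -4.0e-04 -1.0e+00] yd -10.77 tcp [0.5825 0.1518 0.2507] f [ 0.  -0.1 -2.8] t 7.53
0.19764352438154925 59.293121695518494 [ 0.02703862 -0.12325331 -2.82944042]
```

Call:
{"name": "play_rows", "arguments": {"commands": [-18, 0.8, 0, 0, 0, 0.18, 255, -38, 1.8, 0, 0, 0, 0, 255, -38, 1.8, 0, 0, 0, 0, 255, -38, 1.8, 0, 0, 0, 0, 255, -38, 1.8, 0, 0, 0, 0, 255, -38, 1.8, 0, 0, 0, 0, 255, -38, 1.8, 0, 0, 0, 0, 255, -38, 1.8, 0, 0, 0, 0, 255, -38, 1.8, 0, 0, 0, 0, 255, -38, 1.7, 0, 0, 0, 0, 255]}}

```text
time_s: 8.37
tcp_pos: [0.5295, -0.2063, 0.2512]
tool_rot: [-0.0, 0.771, 0.636, -0.0]
force: [1.7, 1.0, -2.4]
finger_gap: 0.198
gripper_force: 59.3
```

Call:
{"name": "play_rows", "arguments": {"commands": [0, 0, 20, 0, 0, 0, 255, 0, 0, 20, 0, 0, 0, 255, 0, 0, 10, 0, 0, 0, 255, 0, 0, 0, 0, 0, 0, 255, 0, 0, 0, 0, 0, 0, 255]}}

```text
time_s: 8.78
tcp_pos: [0.5298, -0.2041, 0.2009]
tool_rot: [-0.001, 0.772, 0.636, -0.0]
force: [-0.2, -0.4, -1.3]
finger_gap: 0.194
gripper_force: 59.2
```

Run:
```python
from h import *
import pickle
to([.5307,-.205,.15],-10.95)
w=snap('wrist');b=snap('side');pickle.dump((w,b),open('p2.pkl','wb'))
g=b['frame']; c=cv2.resize(g[180:320,210:340],None,fx=4,fy=4,interpolation=cv2.INTER_CUBIC)
o=np.zeros((560,800,3),np.uint8);o[:,:520]=c
o[:210,520:]=cv2.resize(w['frame'],(280,210),interpolation=cv2.INTER_AREA)
cv2.imwrite('pics/f.png',o)
```

```text
turn z -0.07 then shift [-0.8  1.1 50.9] tilt [-1.8e-03  7.0e-04 -1.0e+00] yd -11.02 tcp [ 0.5298 -0.2041  0.2009] f [-0.2 -0.4 -1.3] t 8.78
```

View pics/f.png

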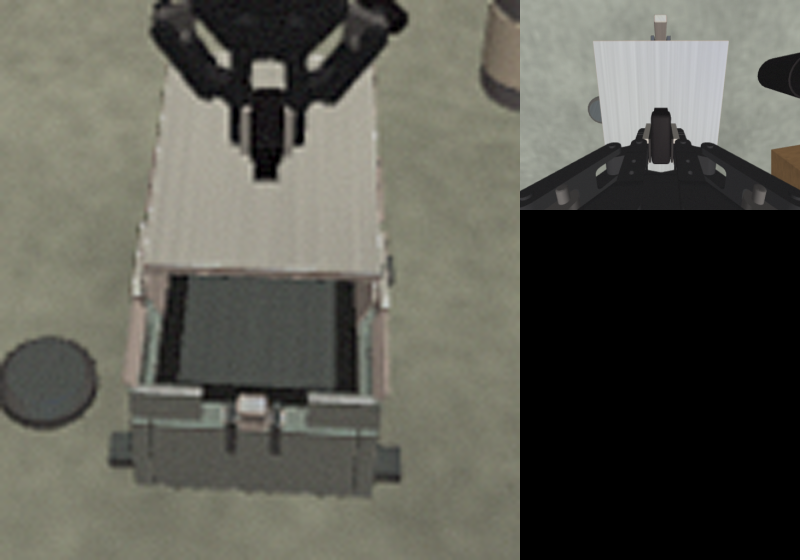

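The plate hangs level and lines up with the opening. I lower it into the lead-in.

Call:
{"name": "play_rows", "arguments": {"commands": [-0.5, 0.7, 10, 0, 0, 0, 255, 0, 0, 15, 0, 0, 0, 255, 0, 0, 15, 0, 0, 0, 255, 0, 0, 15, 0, 0, 0, 255, 0, 0, 15, 0, 0, 0, 255, 0, 0, 10, 0, 0, 0, 255, 0, 0, 0, 0, 0, 0, 255, 0, 0, 0, 0, 0, 0, 255]}}

```text
time_s: 9.55
tcp_pos: [0.5308, -0.205, 0.1211]
tool_rot: [-0.0, 0.772, 0.635, -0.0]
force: [0.3, -0.7, -1.4]
finger_gap: 0.197
gripper_force: 59.2
```

Call:
{"name": "play_rows", "arguments": {"commands": [0, 0, 4, 0, 0, 0, 255, 0, 0, 4, 0, 0, 0, 255, 0, 0, 4, 0, 0, 0, 255, 0, 0, 4, 0, 0, 0, 255, 0, 0, 0, 0, 0, 0, 255, 0, 0, 0, 0, 0, 0, 255]}}

```text
time_s: 10.05
tcp_pos: [0.5307, -0.2052, 0.105]
tool_rot: [-0.0, 0.772, 0.635, -0.0]
force: [-0.2, -0.1, -3.1]
finger_gap: 0.195
gripper_force: 59.3
```

Run:
```python
from h import *
to([.5307,-.205,.082],-10.95)
s=monitor.observe();print(s['ft_torque'].round(2))
```

```text
turn z -0.17 then shift [ 0.2  0.  23. ] tilt [-5.e-04  1.e-04 -1.e+00] yd -11.12 tcp [ 0.5307 -0.2052  0.105 ] f [-0.2 -0.1 -3.1] t 10.05
[-0.05 -0.    0.02]
```

Call:
{"name": "play_rows", "arguments": {"commands": [0, 0, 3, 0, 0, 0, 255, 0, 0, 3, 0, 0, 0, 255, 0, 0, 3, 0, 0, 0, 255, 0, 0, 0, 0, 0, 0, 255, 0, 0, 0, 0, 0, 0, 255]}}

```text
time_s: 10.47
tcp_pos: [0.5285, -0.2048, 0.0958]
tool_rot: [-0.002, 0.772, 0.635, -0.001]
force: [-5.5, 1.4, 1.7]
finger_gap: 0.201
gripper_force: 59.9
```

Call:
{"name": "play_rows", "arguments": {"commands": [0, 0, 3, 0, 0, 0, 255, 0, 0, 3, 0, 0, 0, 255, 0, 0, 2, 0, 0, 0, 255, 0, 0, 0, 0, 0, 0, 255, 0, 0, 0, 0, 0, 0, 255]}}

```text
time_s: 10.88
tcp_pos: [0.5306, -0.2054, 0.09]
tool_rot: [0.0, 0.772, 0.635, -0.0]
force: [-5.5, 1.3, 9.9]
finger_gap: 0.198
gripper_force: 61.2
```

Call:
{"name": "play_rows", "arguments": {"commands": [0, 0, 2, 0, 0, 0, 255, 0, 0, 2, 0, 0, 0, 255, 0, 0, 0, 0, 0, 0, 255, 0, 0, 0, 0, 0, 0, 255]}}

```text
time_s: 11.22
tcp_pos: [0.531, -0.2056, 0.0863]
tool_rot: [0.001, 0.772, 0.635, 0.0]
force: [-5.3, 1.0, 12.0]
finger_gap: 0.193
gripper_force: 61.4
```

Run:
```python
from h import *
to([.5307,-.205,.082],-10.95)
s=monitor.observe();print(s['ft_torque'].round(2))
```

```text
turn z -0.18 then shift [ 0.5 -0.4  4.3] tilt [ 0.0014 -0.001  -1.    ] yd -11.13 tcp [ 0.531  -0.2056  0.0863] f [-5.3  1.  12. ] t 11.22
[ 0.24  1.   -0.07]
```

Call:
{"name": "play_rows", "arguments": {"commands": [0, -1, 2, 0, 0, 0, 255, 0, 0, 2, 0, 0, 0, 255, 0, 0, 0, 0, 0, 0, 255, 0, 0, 0, 0, 0, 0, 255]}}

```text
time_s: 11.55
tcp_pos: [0.531, -0.2056, 0.0822]
tool_rot: [0.001, 0.772, 0.635, 0.001]
force: [-2.5, 1.0, 8.4]
finger_gap: 0.195
gripper_force: 61.0
```

Call:
{"name": "play_rows", "arguments": {"commands": [0, 0, 1.5, 0, 0, 0, 255, 0, 0, 0, 0, 0, 0, 255, 0, 0, 0, 0, 0, 0, 255]}}

```text
time_s: 11.8
tcp_pos: [0.5311, -0.2056, 0.0821]
tool_rot: [0.002, 0.772, 0.635, 0.001]
force: [-5.1, 1.8, 18.9]
finger_gap: 0.195
gripper_force: 62.3
```

Run:
```python
from h import *
to([.5307,-.205,.082],-10.95)
s=monitor.observe();print(s['ft_torque'].round(2))
```

```text
turn z -0.18 then shift [ 0.6 -0.5  0.1] tilt [ 0.0037 -0.0016 -1.    ] yd -11.13 tcp [ 0.5311 -0.2056  0.0821] f [-5.1  1.8 18.9] t 11.8
[ 0.39  1.2  -0.05]
```

Call:
{"name": "play_rows", "arguments": {"commands": [0, 0, 1.2, 0, 0, 0, 255, 0, 0, 0, 0, 0, 0, 255, 0, 0, 0, 0, 0, 0, 255, 0, 0, 0, 0, 0, 0, 255]}}

```text
time_s: 12.13
tcp_pos: [0.5311, -0.2056, 0.0821]
tool_rot: [0.002, 0.772, 0.635, 0.001]
force: [-7.0, 2.5, 25.4]
finger_gap: 0.199
gripper_force: 63.3
```

Call:
{"name": "play_rows", "arguments": {"commands": [0, 0, -1.5, 0, 0, 0, 255, 0, 0, 0, 0, 0, 0, 255, 0, 0, 0, 0, 0, 0, 0, 0, 0, 0, 0, 0, 0, 0, 0, 0, 0, 0, 0, 0, 0, 0, 0, 0, 0, 0, 0, 0, 0, 0, 0, 0, 0, 0, 0]}}

```text
time_s: 12.72
tcp_pos: [0.5299, -0.205, 0.0787]
tool_rot: [-0.0, 0.772, 0.635, -0.0]
force: [-0.0, -0.9, 0.3]
finger_gap: 0.893
gripper_force: 0.0
```

Call:
{"name": "play_rows", "arguments": {"commands": [0, 0, -20, 0, 0, 0, 0, 0, 0, -30, 0, 0, 0, 0, 0, 0, -40, 0, 0, 0, 0, 0, 0, -40, 0, 0, 0, 0, 0, 0, -40, 0, 0, 0, 0, 0, 0, -40, 0, 0, 0, 0, 0, 0, 0, 0, 0, 0, 0, 0, 0, 0, 0, 0, 0, 0]}}

```text
time_s: 13.38
tcp_pos: [0.5318, -0.2057, 0.292]
tool_rot: [0.003, 0.772, 0.635, 0.002]
force: [0.3, 0.2, -1.6]
finger_gap: 0.999
gripper_force: 0.0
```

Run:
```python
from h import *
import pickle
w=snap('wrist');b=snap('side');pickle.dump((w,b),open('p3.pkl','wb'))
to([.5307,-.205,.3],-10.95)
W=cv2.resize(w['frame'][60:270,170:350],None,fx=2.4,fy=2.4,interpolation=cv2.INTER_CUBIC)
S=cv2.resize(b['frame'][195:315,225:325],None,fx=3.6,fy=3.6,interpolation=cv2.INTER_CUBIC)
o=np.zeros((504,800,3),np.uint8);o[:,:432]=W;o[:432,432:792]=S
cv2.imwrite('pics/g.png',o)
```

```text
turn z -0.17 then shift [  0.2   1.  -11.8] tilt [-9.e-04  4.e-04 -1.e+00] yd -11.12 tcp [ 0.5297 -0.205   0.2882] f [-0.1  0.  -0.1] t 13.48
```

View pics/g.png

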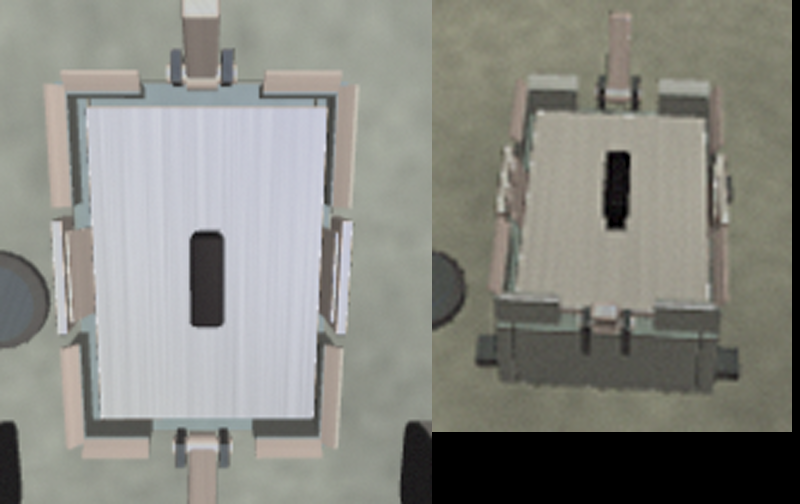

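The plate lies inside the corner walls with even margins (handle at crop (207,278)). To confirm it is home, I probe both ends with closed fingers.

Call:
{"name": "play_rows", "arguments": {"commands": [0, 10, 10, 0, 0, 0, 255, 0, 10, 20, 0, 0, 0, 255, 0, 10, 20, 0, 0, 0, 255, 0, 11, 20, 0, 0, 0, 255, 0, 0, 20, 0, 0, 0, 255, 0, 0, 20, 0, 0, 0, 255, 0, 0, 20, 0, 0, 0, 255, 0, 0, 20, 0, 0, 0, 255, 0, 0, 20, 0, 0, 0, 255, 0, 0, 20, 0, 0, 0, 255]}}

```text
time_s: 14.32
tcp_pos: [0.5688, -0.2123, 0.0951]
tool_rot: [-0.002, 0.772, 0.635, -0.001]
force: [1.1, -0.3, -0.6]
finger_gap: -0.003
gripper_force: 0.0
```

Call:
{"name": "play_rows", "arguments": {"commands": [0, 0, 5, 0, 0, 0, 255, 0, 0, 5, 0, 0, 0, 255, 0, 0, 5, 0, 0, 0, 255, 0, 0, 3, 0, 0, 0, 255, 0, 0, 2, 0, 0, 0, 255, 0, 0, 0, 0, 0, 0, 255, 0, 0, 0, 0, 0, 0, 255]}}

```text
time_s: 14.9
tcp_pos: [0.5707, -0.2132, 0.0798]
tool_rot: [0.001, 0.772, 0.635, 0.0]
force: [0.1, -0.0, 0.2]
finger_gap: -0.002
gripper_force: 0.0
```

Run:
```python
from h import *
to([.5307,-.205,.076],-10.95)
```

```text
turn z -0.17 then shift [  0.4 -40.8   3.7] tilt [ 1.2e-03 -5.0e-04 -1.0e+00] yd -11.12 tcp [ 0.5707 -0.2132  0.0798] f [ 0.1 -0.   0.2] t 14.9
```

Call:
{"name": "play_rows", "arguments": {"commands": [0, 0, 2, 0, 0, 0, 255, 0, 0, 1, 0, 0, 0, 255, 0, 0, 0, 0, 0, 0, 255, 0, 0, 0, 0, 0, 0, 255]}}

```text
time_s: 15.23
tcp_pos: [0.5702, -0.213, 0.0762]
tool_rot: [0.0, 0.772, 0.635, 0.0]
force: [-0.3, -0.1, 0.2]
finger_gap: -0.003
gripper_force: 0.0
```

Call:
{"name": "play_rows", "arguments": {"commands": [0, 0, 1, 0, 0, 0, 255, 0, 0, 1, 0, 0, 0, 255, 0, 0, 0, 0, 0, 0, 255, 0, 0, 0, 0, 0, 0, 255]}}

```text
time_s: 15.57
tcp_pos: [0.5703, -0.213, 0.0761]
tool_rot: [0.001, 0.772, 0.635, 0.0]
force: [-3.5, 1.2, 10.7]
finger_gap: -0.001
gripper_force: 5.3
```

Call:
{"name": "play_rows", "arguments": {"commands": [0, 0, -26, 0, 0, 0, 255, 0, 0, -30, 0, 0, 0, 255, 0, -20, 0, 0, 0, 0, 255, 0, -20, 0, 0, 0, 0, 255, 0, -20, 0, 0, 0, 0, 255, 0, -21, 0, 0, 0, 0, 255, 0, 0, 20, 0, 0, 0, 255, 0, 0, 20, 0, 0, 0, 255, 0, 0, 6, 0, 0, 0, 255, 0, 0, 0, 0, 0, 0, 255]}}

```text
time_s: 16.4
tcp_pos: [0.4891, -0.1968, 0.0826]
tool_rot: [-0.002, 0.772, 0.635, -0.001]
force: [-0.8, 0.2, -0.4]
finger_gap: 0.003
gripper_force: 0.0
```

Call:
{"name": "play_rows", "arguments": {"commands": [0, 0, 3, 0, 0, 0, 255, 0, 0, 3, 0, 0, 0, 255, 0, 0, 1, 0, 0, 0, 255, 0, 0, 0, 0, 0, 0, 255, 0, 0, 0, 0, 0, 0, 255]}}

```text
time_s: 16.82
tcp_pos: [0.4911, -0.1975, 0.0775]
tool_rot: [0.0, 0.772, 0.635, 0.0]
force: [0.0, 0.4, 0.4]
finger_gap: -0.004
gripper_force: 0.0
```

Call:
{"name": "play_rows", "arguments": {"commands": [0, 0, 1, 0, 0, 0, 255, 0, 0, 1, 0, 0, 0, 255, 0, 0, 1, 0, 0, 0, 255, 0, 0, 0, 0, 0, 0, 255, 0, 0, 0, 0, 0, 0, 255]}}

```text
time_s: 17.23
tcp_pos: [0.4911, -0.1975, 0.076]
tool_rot: [0.001, 0.772, 0.635, 0.0]
force: [-2.4, 1.8, 13.2]
finger_gap: 0.001
gripper_force: 6.1
```

The fingers touch at z = 0.076 on both ends, so the plate is home and level. Next is the left arm: go outside it and sweep inward.

Call:
{"name": "play_rows", "arguments": {"commands": [0, 0, -30, 0, 0, 0, 255, 0, 0, -34, 0, 0, 0, 255, 0, 0, -33, 0, 0, 0, 255, 33, 8, 0, 0, 0, 0, 255, 33, 8, 0, 0, 0, 0, 255, 33, 8, 0, 0, 0, 0, 255, 33, 8, 0, 0, 0, 0, 255, 33, 8, 0, 0, 0, 0, 255, 0, 0, 0, 0, 0, 0, 255, 0, 0, 0, 0, 0, 0, 255]}}

```text
time_s: 18.07
tcp_pos: [0.5623, -0.0416, 0.171]
tool_rot: [0.0, 0.771, 0.637, -0.0]
force: [1.1, 0.0, 0.3]
finger_gap: 0.003
gripper_force: 0.0
```

Call:
{"name": "play_rows", "arguments": {"commands": [0, 0, 18, 0, 0, 0, 255, 0, 0, 18, 0, 0, 0, 255, 0, 0, 18, 0, 0, 0, 255, 0, 0, 0, 0, 0, 0, 255, 0, 0, 0, 0, 0, 0, 255]}}

```text
time_s: 18.48
tcp_pos: [0.5602, -0.0441, 0.1164]
tool_rot: [-0.001, 0.773, 0.635, -0.001]
force: [0.1, -0.4, 0.4]
finger_gap: -0.0
gripper_force: 0.0
```

Call:
{"name": "play_rows", "arguments": {"commands": [-8, 0, 0, 0, 0, 0, 255, -8, 0, 0, 0, 0, 0, 255, -8, 0, 0, 0, 0, 0, 255, -8, 0, 0, 0, 0, 0, 255, -8, 0, 0, 0, 0, 0, 255, -8, 0, 0, 0, 0, 0, 255, 0, 0, 0, 0, 0, 0, 255]}}

```text
time_s: 19.07
tcp_pos: [0.5526, -0.092, 0.1176]
tool_rot: [0.001, 0.773, 0.635, 0.0]
force: [0.9, 0.4, 0.0]
finger_gap: 0.007
gripper_force: 0.0
```

Run:
```python
from h import *
to([.5307,-.205,.087],-10.95)
```

```text
turn z -0.27 then shift [-1.151e+02 -1.000e-01  3.070e+01] tilt [ 1.e-03 -8.e-04 -1.e+00] yd -11.22 tcp [ 0.5526 -0.092   0.1176] f [0.9 0.4 0. ] t 19.07
```

Call:
{"name": "play_rows", "arguments": {"commands": [-8, 0, 0, 0, 0, 0, 255, -8, 0, 0, 0, 0, 0, 255]}}

```text
time_s: 19.23
tcp_pos: [0.5492, -0.1058, 0.1168]
tool_rot: [-0.001, 0.772, 0.636, 0.0]
force: [1.0, 2.9, -0.7]
finger_gap: -0.003
gripper_force: 1.2
```

Call:
{"name": "play_rows", "arguments": {"commands": [-8, 0, 0, 0, 0, 0, 255, -8, 0, 0, 0, 0, 0, 255]}}

```text
time_s: 19.4
tcp_pos: [0.5458, -0.1223, 0.1168]
tool_rot: [-0.0, 0.772, 0.635, -0.0]
force: [0.0, 1.6, 0.6]
finger_gap: -0.002
gripper_force: 0.9
```

Run:
```python
from h import *
to([.5307,-.205,.087],-10.95)
b=snap('side');w=snap('scene')
S=cv2.resize(b['frame'][170:310,210:340],None,fx=3,fy=3,interpolation=cv2.INTER_CUBIC)
W=cv2.resize(w['frame'][100:220,180:310],None,fx=3,fy=3,interpolation=cv2.INTER_CUBIC)
o=np.zeros((420,780,3),np.uint8);o[:,:390]=S;o[:360,390:]=W
cv2.imwrite('pics/i.png',o)
```

```text
turn z -0.15 then shift [-84.1   1.   29.8] tilt [-1.e-03  1.e-04 -1.e+00] yd -11.1 tcp [ 0.5458 -0.1223  0.1168] f [0.  1.6 0.6] t 19.4
```

View pics/i.png

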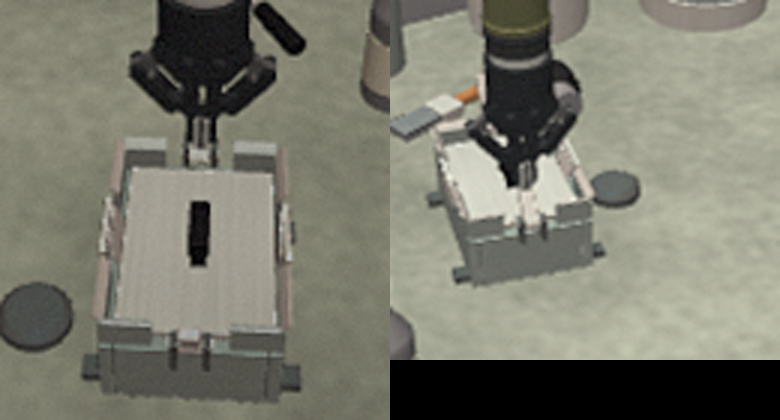

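Contact is made and the arm has tipped inward (2–3 N). I continue down and inward.

Call:
{"name": "play_rows", "arguments": {"commands": [-6, -0.5, 3, 0, 0, 0, 255, -6, -0.5, 4, 0, 0, 0, 255, -4, 0, 5, 0, 0, 0, 255, -3, 0, 6, 0, 0, 0, 255, -2, 0, 5, 0, 0, 0, 255, 0, 0, 4, 0, 0, 0, 255, 0, 0, 2, 0, 0, 0, 255, 0, 0, 0, 0, 0, 0, 255]}}

```text
time_s: 20.17
tcp_pos: [0.5408, -0.1422, 0.0874]
tool_rot: [-0.0, 0.772, 0.635, -0.001]
force: [-0.8, -0.8, -0.3]
finger_gap: -0.001
gripper_force: 0.0
```

Call:
{"name": "play_rows", "arguments": {"commands": [0, 0, 1, 0, 0, 0, 255, 0, 0, 0.5, 0, 0, 0, 255, 0, 0, 0, 0, 0, 0, 255, 0, 0, 0, 0, 0, 0, 255]}}

```text
time_s: 20.5
tcp_pos: [0.541, -0.142, 0.087]
tool_rot: [-0.0, 0.772, 0.635, -0.0]
force: [-2.0, -0.3, 5.2]
finger_gap: 0.003
gripper_force: 2.2
```

Run:
```python
from h import *
to([.5307,-.205,.087],-10.95)
```

```text
turn z -0.16 then shift [-63.9   1.9  -0. ] tilt [-4.e-04 -1.e-04 -1.e+00] yd -11.11 tcp [ 0.541 -0.142  0.087] f [-2.  -0.3  5.2] t 20.5
```

Left arm bottomed at z = 0.087, as expected for fully down. Now the right arm, mirrored.

Call:
{"name": "play_rows", "arguments": {"commands": [0, 0, -28, 0, 0, 0, 255, 0, 0, -28, 0, 0, 0, 255, 0, 0, -28, 0, 0, 0, 255, -38, 0.3, 0, 0, 0, 0, 255, -38, 0.3, 0, 0, 0, 0, 255, -38, 0.3, 0, 0, 0, 0, 255, -38, 0.3, 0, 0, 0, 0, 255, -38, 0.3, 0, 0, 0, 0, 255, -39, 0.3, 0, 0, 0, 0, 255, 0, 0, 0, 0, 0, 0, 255]}}

```text
time_s: 21.33
tcp_pos: [0.4978, -0.3739, 0.1702]
tool_rot: [0.002, 0.774, 0.633, -0.001]
force: [0.7, -0.3, -0.5]
finger_gap: 0.001
gripper_force: 0.0
```

Call:
{"name": "play_rows", "arguments": {"commands": [0, 0, 18, 0, 0, 0, 255, 0, 0, 18, 0, 0, 0, 255, 0, 0, 18, 0, 0, 0, 255, 0, 0, 0, 0, 0, 0, 255, 0, 0, 0, 0, 0, 0, 255]}}

```text
time_s: 21.75
tcp_pos: [0.4981, -0.3662, 0.1155]
tool_rot: [-0.001, 0.772, 0.635, -0.0]
force: [-0.0, 0.6, -0.3]
finger_gap: -0.002
gripper_force: 0.0
```

Call:
{"name": "play_rows", "arguments": {"commands": [8, 0, 0, 0, 0, 0, 255, 8, 0, 0, 0, 0, 0, 255, 8, 0, 0, 0, 0, 0, 255, 8, 0, 0, 0, 0, 0, 255, 8, 0, 0, 0, 0, 0, 255, 8, 0, 0, 0, 0, 0, 255, 8, 0, 0, 0, 0, 0, 255]}}

```text
time_s: 22.33
tcp_pos: [0.5102, -0.3117, 0.1171]
tool_rot: [0.001, 0.772, 0.635, -0.0]
force: [0.9, -2.9, -1.1]
finger_gap: 0.0
gripper_force: 1.4
```

Call:
{"name": "play_rows", "arguments": {"commands": [8, 0, 0, 0, 0, 0, 255, 8, 0, 0, 0, 0, 0, 255, 8, 0, 0, 0, 0, 0, 255]}}

```text
time_s: 22.58
tcp_pos: [0.5141, -0.2876, 0.1163]
tool_rot: [-0.001, 0.772, 0.635, -0.0]
force: [-0.5, -1.5, 0.7]
finger_gap: 0.0
gripper_force: 1.0
```

Run:
```python
from h import *
to([.5307,-.205,.087],-10.95)
```

```text
turn z -0.16 then shift [84.2  0.7 29.3] tilt [-1.e-03  6.e-04 -1.e+00] yd -11.11 tcp [ 0.5141 -0.2876  0.1163] f [-0.5 -1.5  0.7] t 22.58
```

Call:
{"name": "play_rows", "arguments": {"commands": [6, 0.5, 3, 0, 0, 0, 255, 6, 0, 4, 0, 0, 0, 255, 4, 0, 5, 0, 0, 0, 255, 3, 0, 6, 0, 0, 0, 255, 2, 0, 5, 0, 0, 0, 255, 0, 0, 4, 0, 0, 0, 255, 0, 0, 2, 0, 0, 0, 255, 0, 0, 0, 0, 0, 0, 255]}}

```text
time_s: 23.25
tcp_pos: [0.5186, -0.2675, 0.0872]
tool_rot: [-0.001, 0.772, 0.635, 0.0]
force: [-0.2, -0.2, -0.3]
finger_gap: -0.001
gripper_force: 0.0
```

Call:
{"name": "play_rows", "arguments": {"commands": [0, 0, 1, 0, 0, 0, 255, 0, 0, 0.5, 0, 0, 0, 255, 0, 0, 0, 0, 0, 0, 255, 0, 0, 0, 0, 0, 0, 255]}}

```text
time_s: 23.58
tcp_pos: [0.5187, -0.2678, 0.087]
tool_rot: [-0.0, 0.772, 0.635, 0.0]
force: [-1.9, 2.3, 7.3]
finger_gap: 0.001
gripper_force: 3.8
```

Call:
{"name": "play_rows", "arguments": {"commands": [0, 0, -30, 0, 0, 0, 255, 0, 0, -40, 0, 0, 0, 255, 0, 0, -40, 0, 0, 0, 255, 0, 0, -40, 0, 0, 0, 255, 0, 0, -40, 0, 0, 0, 255, 0, 0, -20, 0, 0, 0, 255, 0, 0, 0, 0, 0, 0, 255, 0, 0, 0, 0, 0, 0, 255]}}

```text
time_s: 24.25
tcp_pos: [0.5195, -0.2687, 0.2972]
tool_rot: [0.001, 0.772, 0.635, 0.001]
force: [-0.4, 0.2, -0.5]
finger_gap: 0.002
gripper_force: 0.0
```

Run:
```python
from h import *
to([.5307,-.205,.087],-10.95)
w=snap('wrist');b=snap('side')
S=cv2.resize(b['frame'][195:315,220:330],None,fx=3.6,fy=3.6,interpolation=cv2.INTER_CUBIC)
W=cv2.resize(w['frame'],(400,300),interpolation=cv2.INTER_AREA)
o=np.zeros((432,800,3),np.uint8);o[:,:396]=S;o[:300,400:]=W
cv2.imwrite('pics/j.png',o)
```

```text
turn z -0.19 then shift [ 64.8  -1.7 210.2] tilt [ 0.0026 -0.0013 -1.    ] yd -11.14 tcp [ 0.5195 -0.2687  0.2972] f [-0.4  0.2 -0.5] t 24.25
```

View pics/j.png

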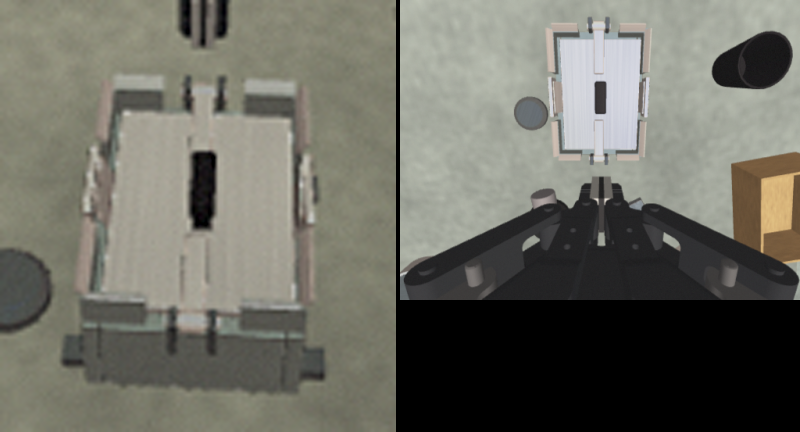

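Both arms lie flat across the plate (wrist crop (600,48) and (599,140)) and the gripper is clear, so I hand the job in.

```bash
python3 -c "
from h import *
print(bot.finish_job())"
```

```text
the job is handed in; nothing more can be done
None
```

I handed the job in at about 24 s with the smallest cover plate home and level on its seat and both arms swung fully down across it; no bystander was touched as far as I could see, and no verdict came back.

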